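# Unpile the sole patterns into their trays

### The arm

A 6-joint arm with a two-finger parallel gripper is mounted at the origin on a cart in front of the work surface, level with it; the furniture and walls round the work are solid. World frame = base frame: x ahead of the robot, y to its left, z up, the work surface at z = 0. Lengths are in m, angles in rad, forces in N, time in s.
With the tool pointing down it reaches from about 0.35 to 0.975 m from the base axis. Payload 4.9 kg.
Tool frame: the origin (TCP) lies on the centre line of the jaws, within the pads' length; the fingertips stand manip.tip_reach ahead of it and the grasp point (between the pads) is the TCP (manip.tip_reach is the distance from the TCP to the fingertips, in m); z points along the fingers, y is the line along which they close (so a half turn about z gives the same grasp; the last joint's range is limited). The gripper opens to 85 mm and grips with 20 to 120 N. Pads are 22 mm wide; open, the fingers measure 114 mm over their backs; the gripper's body (76 mm by 85 mm) begins 54 mm behind the grasp point. The pads swing forward as they close: fully open they stand 13 mm farther back than shut.
Start: joints at [1.166, 0.053, 1.613, -0, 1.476, -0.119], TCP at [0.176, 0.6, 0.212] pointing down, gripper open.
Joint ranges: [-3.01, 3.01], [-1.01, 2.22], [0.06, 2.58], [-1.02, 4.17], [0.09, 2.62], [-3.14, 3.14]. Speed limits (rad/s): [2.57, 2.57, 3.14, 3.14, 3.14, 3.14].

### API

Orientations are given as a unit quaternion [w, x, y, z].
In Python, from plant import manip gives the robot as it stands. The module is installed in compiled form; this text tells all that it offers.
- The arm moves only by the tool move_arm, never from a script. Its argument "rows" is a list of rows, each a list of 7 numbers: the shift along the tool's x, y, z in cm, then the turn, a rotation vector about the tool's x, y, z in degrees, then the opening, from -1 (shut) to 1 (fully open). In form: [[tx, ty, tz, ax, ay, az, jaw], ...]. A call has 1 to 20 rows; each row shifts and turns the commanded pose from where the row before left it, along the tool's axes as they then stand; what a row does not reach is not made up. A row lasts 1/12 s, in which the tool goes at most 41.7 mm and 7.16 degrees, less where a joint would pass 70% of its speed; a pose out of reach is approached as far as the arm can. A call is refused whole if a number of a shift passes 4.17 or a number of a turn 7.16, either way. A call with a gripper value outside its range is refused whole. The fingers move at their own pace and stop on an object; the grip force is fixed at half the most. Time passes only in rows, so rows that do not move let the fingers close. It gives the time, the measured TCP pose, the force, the opening and the grip force at its end, in the units of the state.
- manip.state(): the state, without advancing time (a new reading comes with each control period).
- manip.grab_frame(name): name is "side" or "top" or "wrist"; returns a dict with "img" (400x640x3 uint8, blue, green, red), "mtx" (3x3 intrinsics, pixels), "R" (3x3) and "t" (3): a world point X has camera coordinates R X + t. Camera axes: x right, y down, z forward; pixel columns grow to the right and rows downward; lengths in m; the calibration is good to about 2 mm. A picture is of the moment at which its call begins. There is no depth.
- manip.job_done(): hands the job in; it is judged then, once.
The state is a dict: "time": time; "joint_pos": joint angles; "joint_vel": joint speeds; "joint_efforts": joint torques, N m; "tool_pos": TCP position; "tool_rot": TCP orientation; "contact_force": force on the tool from outside, world axes, zero at the start; "ft_torque": the same for the moment, N m; "gripper_width": opening from 0.0 (shut) to 1.0 (fully open); "grasp_force": force on a finger pad.
Only numpy, scipy, OpenCV 4.12 (cv2) and the standard library are available. Lean on these libraries where they do the work, as an engineer would, in place of code of your own. Each camera call takes 0.05 s, during which the arm holds its last target. There are 200 camera calls.

### The job

Take the pile of wooden sole pattern blocks apart and lay each block in the tray cut for its size, flat on the cork inside the rim, with its round toe at the tray's round end. Do not tip any block over, and leave the thread spool and the thimble standing where they are.

Things in the scene. Friction and masses are not known exactly. Their poses are not given: they have to be found in the camera images.
- block_a: largest of 4 solid light-wood sole blocks, 112 x 58 x 20 mm thick, sides upright; toe end a half circle (radius 29), heel end square. Origin on the underside below the half circle's centre; +x to the toe, tip at x = 29, heel at x = -83, middle at x = -27 mm; z up. Bottom of the pile, flat on the table.
- block_b: second largest of 4 solid light-wood sole blocks, 94 x 48 x 20 mm thick, sides upright; toe end a half circle (radius 24), heel end square. Origin on the underside below the half circle's centre; +x to the toe, tip at x = 24, heel at x = -70, middle at x = -23 mm; z up. Lies loose, flat, about mid on the next larger block, same way within 0.12 rad.
- block_c: third largest of 4 solid light-wood sole blocks, 76 x 38 x 20 mm thick, sides upright; toe end a half circle (radius 19), heel end square. Origin on the underside below the half circle's centre; +x to the toe, tip at x = 19, heel at x = -57, middle at x = -19 mm; z up. Lies loose, flat, about mid on the next larger block, same way within 0.12 rad.
- block_d: smallest of 4 solid light-wood sole blocks, 58 x 28 x 20 mm thick, sides upright; toe end a half circle (radius 14), heel end square. Origin on the underside below the half circle's centre; +x to the toe, tip at x = 14, heel at x = -44, middle at x = -15 mm; z up. Lies loose, flat, about mid on the next larger block, same way within 0.12 rad.
- tray_a: fixed dark-wood tray for the largest block, 7 mm spare all round: recess 126 x 72 mm, one end round (radius 36), one square; cork floor 4 mm above the table, rim 5 mm wide, top 9 mm above the table. Origin at table height below the round end's centre, +x to the round end. Block centred when origins agree in x, y and x axes agree.
- tray_b: fixed dark-wood tray for the second largest block, 7 mm spare all round: recess 108 x 62 mm, one end round (radius 31), one square; cork floor 4 mm above the table, rim 5 mm wide, top 9 mm above the table. Origin at table height below the round end's centre, +x to the round end. Block centred when origins agree in x, y and x axes agree.
- tray_c: fixed dark-wood tray for the third largest block, 7 mm spare all round: recess 90 x 52 mm, one end round (radius 26), one square; cork floor 4 mm above the table, rim 5 mm wide, top 9 mm above the table. Origin at table height below the round end's centre, +x to the round end. Block centred when origins agree in x, y and x axes agree.
- tray_d: fixed dark-wood tray for the smallest block, 7 mm spare all round: recess 72 x 42 mm, one end round (radius 21), one square; cork floor 4 mm above the table, rim 5 mm wide, top 9 mm above the table. Origin at table height below the round end's centre, +x to the round end. Block centred when origins agree in x, y and x axes agree.
- spool: white thread spool standing loose on its end, 33 mm across and 40 mm tall, origin at the centre of its foot; to be left alone
- thimble: brass-coloured thimble standing loose, open end down, 19 mm across and 22 mm tall, origin at the centre of its foot; to be left alone
There are look-alikes about, which are no part of the job. Leave any orange look-alike of the block_b alone.

How it is judged:
By the outcome, as a careful person would: the job done as asked, in the order asked, and still so for the second after the job is handed in, with the robot touching nothing.
It also fails if it takes over 99 s, if anything falls off the work surface, if the arm or the gripper's body presses on something with over 40 N, if the wrist force passes 120 N, or if a joint passes its speed limit or range.

## Working session

There is one attempt and no reset: what is moved stays moved. The work goes in short steps, Python scripts to look and compute and a tool call to move; the robot and the scene stay as the last step left them, time stands still between calls to the robot, and variables do not carry over. Pictures are saved under pics/ and viewed, at most 14 in all, crops included, and the job is handed in when it is done.

Besides the shell and the picture viewer there is one more tool, called after "Request:" as name(argument=value, ...), one argument or row to a line, values as JSON. move_arm: Moves the arm, as the interface text tells. Its arguments: {"type":"object","properties":{"rows":{"type":"array","items":{"type":"array","items":{"type":"number"}}}},"required":["rows"]}

```bash
mkdir -p pics; python3 - <<'E'
from plant import manip
import cv2,pickle
s=manip.state();print(s,manip.tip_reach)
for n in("top","side"):
    f=manip.grab_frame(n);pickle.dump(f,open(n+"0.pkl","wb"));cv2.imwrite(f"pics/{n}0.png",f["img"]);print(n,f["mtx"],f["R"],f["t"])
E
```

```text
{'time': 0.0, 'joint_pos': array([ 1.16600274e+00,  5.33613404e-02,  1.61430777e+00, -4.22013253e-05,
        1.47598328e+00, -1.19002878e-01]), 'joint_vel': array([-0.00138367,  0.00090182, -0.00088979, -0.00066173,  0.00094318,
       -0.00038584]), 'joint_efforts': array([-1.07468024e-04, -3.93690848e+01, -3.70170164e+01, -3.38670634e-05,
        7.21293458e-03, -2.80431166e-06]), 'tool_pos': array([0.17594694, 0.59902895, 0.21045205]), 'tool_rot': array([-2.46360141e-04,  1.42407478e-01,  9.89807582e-01, -1.00018779e-03]), 'contact_force': array([ 0.11111803,  0.04447189, -0.0137758 ]), 'ft_torque': array([-0.02501309, -0.05668355, -0.01275137]), 'grasp_force': 0.0, 'gripper_width': 0.995859380807705} 0.019
top [[390.57672894   0.         324.01715272]
 [  0.         390.57672894 197.49732333]
 [  0.           0.           1.        ]] [[ 0.01315049 -0.99989801  0.00557111]
 [-0.98296672 -0.01394884 -0.18325355]
 [ 0.18331257 -0.00306634 -0.9830499 ]] [0.28923245 0.56332214 1.09179888]
side [[499.32220896   0.         321.5974549 ]
 [  0.         499.32220896 191.13166801]
 [  0.           0.           1.        ]] [[-0.90774898 -0.41933259 -0.01232738]
 [-0.232192    0.52667656 -0.81773998]
 [ 0.34939757 -0.73944031 -0.57545579]] [0.64649203 0.03427754 1.32012324]
```

View pics/top0.png

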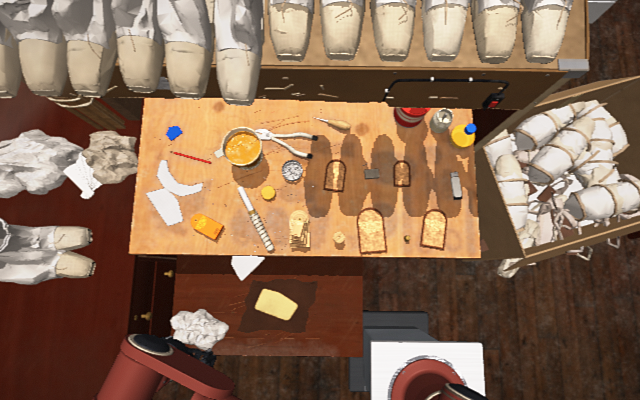

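View pics/side0.png

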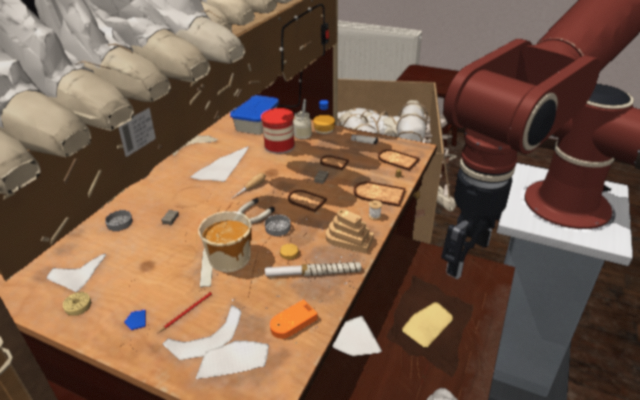

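The top picture shows the pile at about (299,230) and four trays at (371,232), (433,230), (335,176) and (402,174). The spool is at (339,238), the thimble at (407,239) and the orange look-alike at (207,227). I'll enlarge this area.

```bash
python3 - <<'E'
import cv2
im=cv2.imread("pics/top0.png")[150:262,276:456]
cv2.imwrite("pics/c1.png",cv2.resize(im,None,fx=4.4,fy=4.4,interpolation=cv2.INTER_CUBIC))
im=cv2.imread("pics/side0.png")[140:260,300:430]
cv2.imwrite("pics/c2.png",cv2.resize(im,None,fx=5,fy=5,interpolation=cv2.INTER_CUBIC))
E
```

```text
(no output)
```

View pics/c1.png

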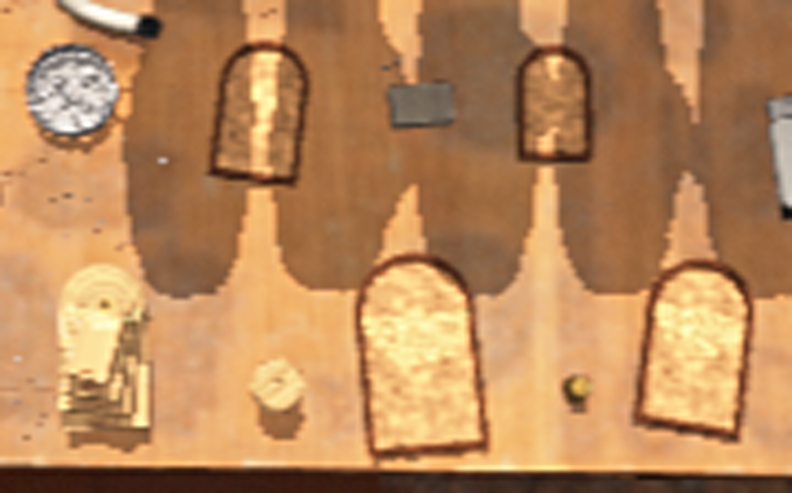

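View pics/c2.png

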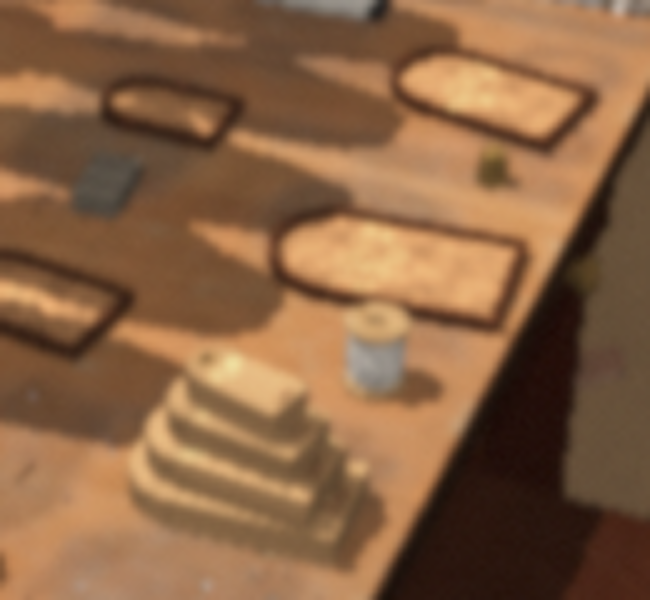

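```bash
cat > h.py <<'E'
import numpy as np,cv2,pickle
from scipy.optimize import minimize,differential_evolution
from scipy.spatial.transform import Rotation as Ro
def proj(f,X):
    c=np.atleast_2d(X)@f["R"].T+f["t"];p=c@f["mtx"].T;return p[:,:2]/p[:,2:]
def unproj(f,uv,z):
    d=f["R"].T@np.linalg.inv(f["mtx"])@np.array([uv[0],uv[1],1.]);o=-f["R"].T@f["t"]
    return o+d*(z-o[2])/d[2]
def outline(r,heel,off=0,step=.001):
    r=r+off;h=heel+off
    t=np.linspace(-np.pi/2,np.pi/2,int(r*np.pi/step));x=np.arange(-h,0,step);y=np.arange(-r,r,step)
    return np.vstack([np.c_[r*np.cos(t),r*np.sin(t)],np.c_[x,0*x+r],np.c_[x,0*x-r],np.c_[0*y-h,y]])
def place(P,p,z):
    c,s=np.cos(p[2]),np.sin(p[2]);return np.c_[P@np.array([[c,s],[-s,c]])+p[:2],np.full(len(P),z)]
def sample(g,uv):
    return cv2.remap(g,uv[:,0].astype(np.float32)[None],uv[:,1].astype(np.float32)[None],cv2.INTER_LINEAR)[0]
R={'a':(.029,.083),'b':(.024,.070),'c':(.019,.057),'d':(.014,.044)}
def fit_tray(f,k,p0):
    g=f["img"].astype(np.float32).mean(2);r,h=R[k];r+=.007;h+=.007
    A,B,C=outline(r,h,.0025),outline(r,h,-.003),outline(r,h,.009)
    def cost(p):
        a,b,c=[sample(g,proj(f,place(P,p,z))) for P,z in((A,.009),(B,.004),(C,0.))]
        return float(a.mean()-.5*np.clip(b,0,140).mean()-.5*np.clip(c,0,140).mean())
    bd=[(p0[0]-.02,p0[0]+.02),(p0[1]-.015,p0[1]+.015),(p0[2]-.25,p0[2]+.25)]
    q=differential_evolution(cost,bd,seed=1,maxiter=60,popsize=12);return q.x,q.fun
def go(x,y,z,yaw,st):
    """yaw: world heading of tool x axis wanted (mod pi). prints turn about tool z (deg), then shift in tool axes AFTER turn (cm)"""
    q=st["tool_rot"];M=Ro.from_quat([q[1],q[2],q[3],q[0]]).as_matrix()
    cur=np.arctan2(M[1,0],M[0,0]);d=(yaw-cur+np.pi/2)%np.pi-np.pi/2
    M2=Ro.from_euler('z',d).as_matrix()@M
    print("turn az %.2f deg"%np.degrees(-d),"shift cm",np.round(M2.T@(np.array([x,y,z])-st["tool_pos"])*100,2),"| tool tilt",np.round(M[:,2],3),"cur yaw %.2f"%np.degrees(cur))
E
python3 - <<'E'
from h import *
from plant import manip
f=pickle.load(open("top0.pkl","rb"))
cr=lambda x,y:(276+x/4.4,150+y/4.4)
for k,toe,heel in(('a',(413,260),(430,450)),('b',(702,265),(688,430)),('c',(265,45),(253,180)),('d',(555,48),(554,157))):
    T,H=unproj(f,cr(*toe),.009),unproj(f,cr(*heel),.009);d=(T-H)[:2];d/=np.linalg.norm(d)
    c=T[:2]-d*(R[k][0]+.0095);p0=[*c,np.arctan2(d[1],d[0])]
    print(k,np.round(p0,4),*np.round(fit_tray(f,k,p0)[0],4) if 1 else 0)
for n,p,z in(("pile toe",(103,265),.02),("pile heel",(105,425),.0),("spool",(278,380),.04),("thimble",(577,388),.02),("dtoe?",(103,305),.08)):
    print(n,np.round(unproj(f,cr(*p),z),3))
s=manip.state();go(.46,.28,.28,0,s)
E
```

```text
a [0.4951 0.1547 0.08  ] 0.498 0.1582 0.0944
b [ 0.4996 -0.0368 -0.1225] 0.5013 -0.0378 -0.1681
c [ 0.6565  0.2628 -0.0782] 0.6578 0.262 -0.1172
d [ 0.6623  0.0574 -0.0324] 0.6627 0.0591 -0.0136
pile toe [0.525 0.37  0.02 ]
pile heel [0.419 0.367 0.   ]
spool [0.447 0.251 0.04 ]
thimble [0.446 0.05  0.02 ]
dtoe? [0.49  0.366 0.08 ]
turn az -16.37 deg shift cm [-28.41 -31.92  -6.89] | tool tilt [-0.001 -0.002 -1.   ] cur yaw 163.63
```

Request:
move_arm(
  rows=[
    [0, 0, -2, 0, 0, -5.46, 1],
    [0, 0, -2, 0, 0, -5.46, 1],
    [0, 0, -1, 0, 0, -5.45, 1],
    [-2.4, -1.9, 0, 0, 0, 0, 1],
    [-2.4, -1.9, 0, 0, 0, 0, 1],
    [-2.4, -1.9, 0, 0, 0, 0, 1],
    [-2.4, -1.9, 0, 0, 0, 0, 1],
    [-2.4, -1.9, 0, 0, 0, 0, 1],
    [-2.4, -1.9, 0, 0, 0, 0, 1],
    [-2.4, -1.9, 0, 0, 0, 0, 1],
    [-2.4, -1.9, 0, 0, 0, 0, 1],
    [-2.4, -1.9, 0, 0, 0, 0, 1],
    [-2.4, -1.9, 0, 0, 0, 0, 1],
    [-2.4, -1.9, 0, 0, 0, 0, 1],
    [-2.4, -1.9, 0, 0, 0, 0, 1],
    [0, 0, 0, 0, 0, 0, 1],
    [0, 0, 0, 0, 0, 0, 1],
    [0, 0, 0, 0, 0, 0, 1],
  ],
)

```text
time: 1.6
tool_pos: [0.4637, 0.3717, 0.2612]
tool_rot: [-0.001, 0.0, 1.0, -0.0]
contact_force: [-0.7, -0.2, -0.0]
gripper_width: 1.003
grasp_force: 0.0
```

```bash
python3 - <<'E'
from h import *
from plant import manip
f=manip.grab_frame("wrist");pickle.dump(f,open("w1.pkl","wb"));cv2.imwrite("pics/w1.png",f["img"])
go(.47,.367,.26,0,manip.state());print(-f["R"].T@f["t"])
E
```

```text
turn az 0.04 deg shift cm [-0.66 -0.5   0.13] | tool tilt [-0.001 -0.    -1.   ] cur yaw -179.96
[0.39094128 0.3717999  0.4233133 ]
```

View pics/w1.png

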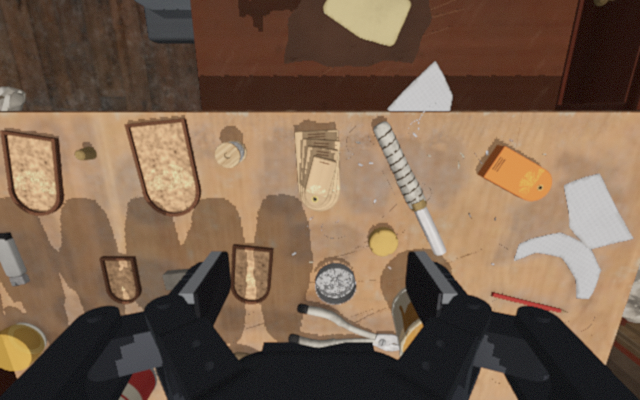

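```bash
cat >> h.py <<'E'
def gradmag(f):
    g=cv2.GaussianBlur(f["img"].astype(np.float32),(0,0),.8)
    return np.minimum(np.sqrt((cv2.Sobel(g,5,1,0)**2+cv2.Sobel(g,5,0,1)**2).max(2)),150)
def fit_block(fs,k,ztop,p0,w=(.02,.02,.2)):
    P=outline(*R[k]);gs=[gradmag(f) for f in fs]
    cost=lambda p:-float(sum(sample(g,proj(f,place(P,p,ztop))).mean() for f,g in zip(fs,gs)))
    q=differential_evolution(cost,[(a-b,a+b) for a,b in zip(p0,w)],seed=1,maxiter=80,popsize=15);return q.x,q.fun
def draw(f,items,box,s,name):
    x0,y0,x1,y1=box;im=cv2.resize(f["img"][y0:y1,x0:x1],None,fx=s,fy=s,interpolation=cv2.INTER_CUBIC)
    raw=im.copy()
    for k,p,z,c,off in items:
        for u in proj(f,place(outline(*R[k],off),p,z)):
            cv2.circle(im,tuple(int(v) for v in (u-[x0,y0]+.5)*s),0,c,-1)
    cv2.imwrite(name,np.hstack([raw,im]))
E
python3 - <<'E'
from h import *
f=pickle.load(open("w1.pkl","rb"));t=pickle.load(open("top0.pkl","rb"))
for k,p in dict(a=(.498,.158,.094),b=(.501,-.038,-.168),c=(.658,.262,-.117),d=(.663,.059,-.014)).items():
    print(k,*[np.round(v,4) for v in fit_tray(f,k,p)])
it=[];p=(.487,.367,0)
for k,z,c in(('d',.08,(0,0,255)),('c',.06,(0,255,0)),('b',.04,(255,0,0)),('a',.02,(255,0,255))):
    q,v=fit_block([f],k,z,p);print(k,np.round(q,4),v, np.round(fit_block([f,t],k,z,p)[0],4));it.append((k,q,z,c,0))
draw(f,it,(285,110,355,220),5.4,"pics/w1c.png")
E
```

```text
a [0.4967 0.1634 0.0911] -55.4771
b [ 0.5006 -0.0306 -0.1582] -68.9221
c [ 0.6551  0.2659 -0.1085] -50.6376
d [ 0.6589  0.065  -0.0082] -44.7478
d [ 0.4753  0.3731 -0.1036] -85.81421661376953 [0.4871 0.3822 0.2   ]
c [0.4904 0.3799 0.0323] -86.49996185302734 [0.4904 0.3798 0.0338]
b [0.4731 0.3691 0.0119] -83.75848388671875 [0.4734 0.3695 0.0258]
a [0.4731 0.3723 0.0248] -92.89094543457031 [0.4984 0.373  0.0345]
```

View pics/w1c.png

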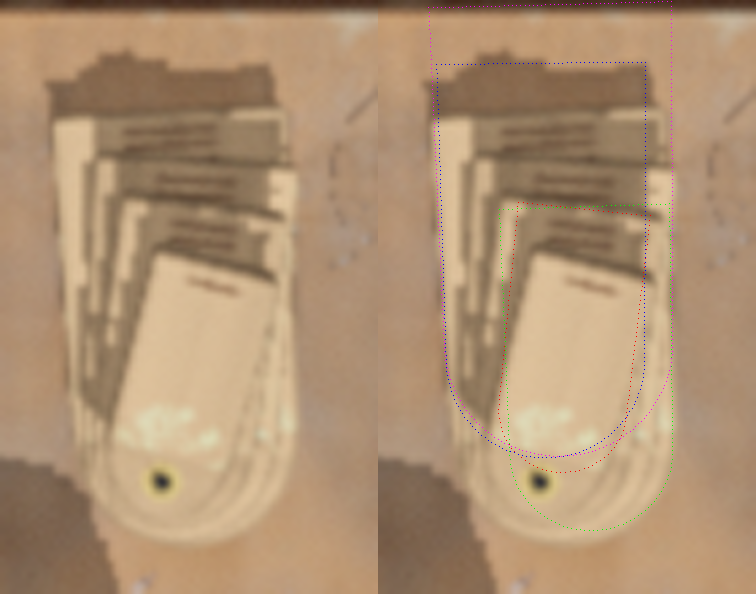

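The crop shows the four heels fanned. Corners in crop pixels: d (158,254)-(275,285), c (125,200)-(285,218), b (95,158)-(296,170), a (53,118)-(285,108). The hand-read corners can seed tight fits.

```bash
python3 - <<'E'
from h import *
from plant import manip
f=pickle.load(open("w1.pkl","rb"));t=pickle.load(open("top0.pkl","rb"))
it=[]
H=dict(d=((158,254),(275,285),.08,(0,0,255)),c=((125,200),(285,218),.06,(0,255,0)),b=((95,158),(296,170),.04,(255,0,0)),a=((53,118),(285,108),.02,(255,0,255)))
for k,(l,r,z,c) in H.items():
    L,Q=[unproj(f,np.array(v)/5.4+[285,110]-.4,z)[:2] for v in(l,r)]
    # in the image +x world is down, +y right
    d=Q-L;w=np.linalg.norm(d);d/=w;ax=np.array([-d[1],d[0]]);ax=ax if ax[0]>0 else -ax
    p=[*((L+Q)/2+ax*R[k][1]),np.arctan2(ax[1],ax[0])]
    q,v=fit_block([f],k,z,p,(.006,.006,.06));q2,_=fit_block([t],k,z,p,(.009,.009,.06))
    print(k,"w %.1f"%(w*1e3),np.round(p,4),np.round(q,4),"top",np.round(q2,4));it.append((k,q,z,c,0))
draw(f,it,(285,110,355,220),5.4,"pics/w1d.png")
E
```

```text
d w 25.9 [ 0.487   0.3687 -0.2595] [ 0.4865  0.3705 -0.2657] top [ 0.478   0.3718 -0.202 ]
c w 36.0 [ 0.4907  0.3715 -0.1113] [ 0.4909  0.3772 -0.0515] top [ 0.4996  0.3753 -0.0586]
b w 47.1 [ 0.4958  0.3718 -0.0589] [0.495  0.3689 0.0006] top [ 0.5026  0.3692 -0.0014]
a w 56.6 [0.4985 0.373  0.0418] [0.4982 0.3729 0.0252] top [0.4978 0.3721 0.0671]
```

View pics/w1d.png

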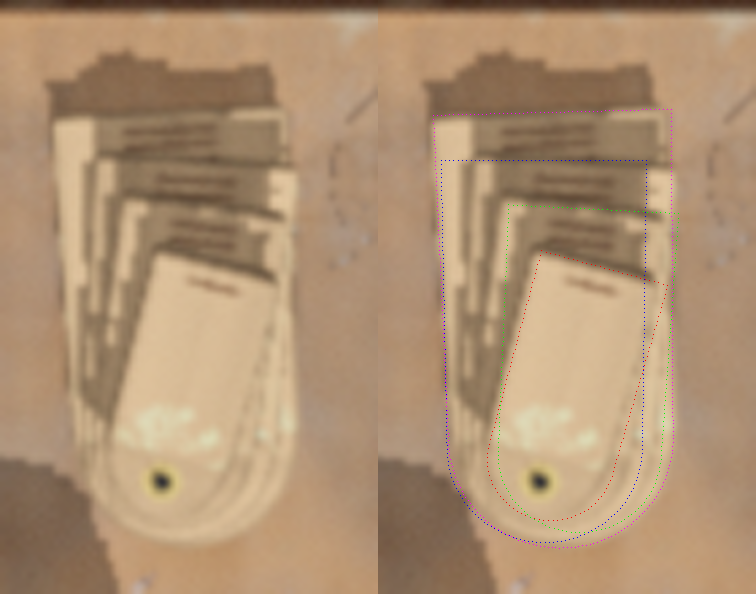

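```bash
python3 - <<'E'
from h import *
from plant import manip
f=pickle.load(open("w1.pkl","rb"));s=manip.state()
print(f["mtx"],f["R"])
T=s["tool_pos"]
for dz in(.019,.006,.032,0):
  print(dz,np.round(proj(f,[T+[dx,sy*.0425,-dz] for sy in(-1,1) for dx in(-.011,.011)]),0).tolist())
go(.472,.3735,.14,-.26,s)
cv2.imwrite("pics/f1.png",cv2.resize(f["img"][230:360,130:510],None,fx=2,fy=2))
E
```

```text
[[299.04730774   0.         317.66805641]
 [  0.         299.04730774 200.2196968 ]
 [  0.           0.           1.        ]] [[ 1.69741459e-04  9.99999927e-01  3.41911078e-04]
 [ 9.58276590e-01 -2.60391987e-04  2.85842455e-01]
 [ 2.85842523e-01  2.79126066e-04 -9.58276564e-01]]
0.019 [[251.0, 211.0], [254.0, 243.0], [384.0, 211.0], [382.0, 243.0]]
0.006 [[247.0, 218.0], [249.0, 252.0], [389.0, 218.0], [387.0, 252.0]]
0.032 [[255.0, 205.0], [257.0, 235.0], [380.0, 205.0], [379.0, 235.0]]
0 [[244.0, 222.0], [247.0, 256.0], [392.0, 222.0], [389.0, 256.0]]
turn az 14.93 deg shift cm [-0.8   0.36 12.13] | tool tilt [-0.001 -0.    -1.   ] cur yaw -179.96
```

View pics/f1.png

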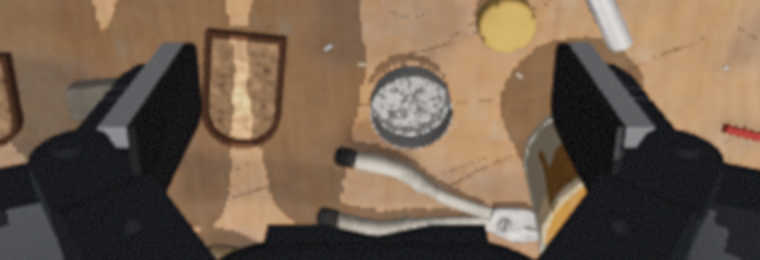

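The fingertips sit at about (228,252) and (408,252). That implies the open tips are farther back than stated, so I'll check from the side while hovering lower over the pile.

Request:
move_arm(
  rows=[
    [0, 0, 0, 0, 0, 5, 0.2],
    [0, 0, 0, 0, 0, 5, 0.2],
    [0, 0, 0, 0, 0, 4.9, 0.2],
    [-0.2, 0.1, 3, 0, 0, 0, 0.2],
    [-0.2, 0.1, 3, 0, 0, 0, 0.2],
    [-0.2, 0.1, 3, 0, 0, 0, 0.2],
    [-0.2, 0.1, 2.5, 0, 0, 0, 0.2],
    [0, 0, 0, 0, 0, 0, 0.2],
    [0, 0, 0, 0, 0, 0, 0.2],
    [0, 0, 0, 0, 0, 0, 0.2],
  ],
)

```text
time: 2.48
tool_pos: [0.4731, 0.3745, 0.1486]
tool_rot: [0.001, 0.129, 0.992, 0.001]
contact_force: [-0.5, 0.1, 0.3]
gripper_width: 0.601
grasp_force: 0.0
```

```bash
python3 - <<'E'
from h import *
from plant import manip
f=manip.grab_frame("side");s=manip.state();T=s["tool_pos"]
go(.472,.3735,.085,-.26,s)
im=f["img"].copy()
for dz,c in((-.034,(0,255,0)),(0,(0,0,255)),(.019,(255,0,0))):
    u=proj(f,T-[0,0,dz])[0];print(dz,u)
    cv2.drawMarker(im,tuple(int(round(v)) for v in u),c,cv2.MARKER_CROSS,7,1)
cv2.imwrite("pics/s1.png",cv2.resize(im[80:270,290:470],None,fx=3.1,fy=3.1,interpolation=cv2.INTER_CUBIC))
E
```

```text
turn az 0.05 deg shift cm [ 0.16 -0.18  6.45] | tool tilt [ 0.003  0.002 -1.   ] cur yaw 165.15
-0.034 [347.43263008 178.24218818]
0 [347.16877292 190.83382826]
0.019 [347.02529078 197.68100097]
```

View pics/s1.png

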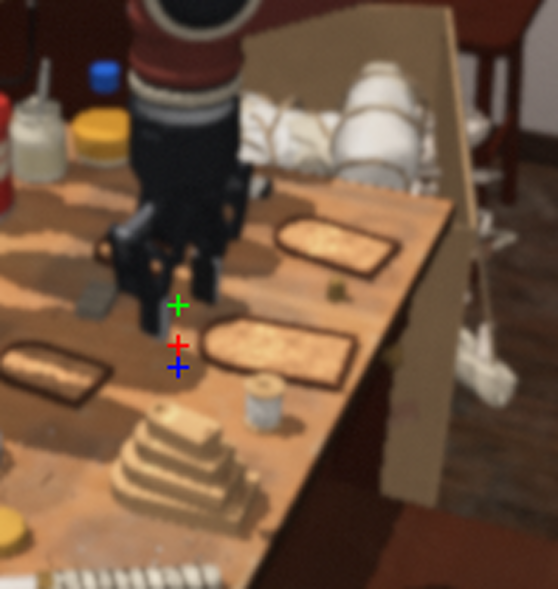

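The side view shows tips near (157,335) and (205,303), with the nominal TCP marked at (178,346). The tips sit above where they should, so I'll probe carefully, closing only partway to test for contact.

Request:
move_arm(
  rows=[
    [0.1, -0.1, 2, 0, 0, 0, 0.2],
    [0.06, -0.08, 2, 0, 0, 0, 0.2],
    [0, 0, 1.5, 0, 0, 0, 0.2],
    [0, 0, 0.95, 0, 0, 0, 0.2],
    [0, 0, 0, 0, 0, 0, 0.2],
    [0, 0, 0, 0, 0, 0, -0.5],
    [0, 0, 0, 0, 0, 0, -0.5],
    [0, 0, 0, 0, 0, 0, -0.5],
    [0, 0, 0, 0, 0, 0, -0.5],
    [0, 0, 0, 0, 0, 0, -0.5],
    [0, 0, 0, 0, 0, 0, -0.5],
  ],
)

```text
time: 3.45
tool_pos: [0.4712, 0.3722, 0.0827]
tool_rot: [0.0, 0.13, 0.992, 0.0]
contact_force: [0.0, 0.1, -0.3]
gripper_width: 0.249
grasp_force: 0.0
```

```bash
python3 - <<'E'
from h import *
from plant import manip
f=manip.grab_frame("wrist");g=manip.grab_frame("side")
s=manip.state()
a=cv2.resize(f["img"][60:330,190:450],(578,600));b=cv2.resize(g["img"][160:280,310:354],(220,600))
cv2.imwrite("pics/w2.png",np.hstack([a,b]));pickle.dump((f,g),open("w2.pkl","wb"))
for dz in(0,.019):print(proj(f,s["tool_pos"]-[0,0,dz]))
E
```

```text
[[317.09874904 239.50332294]]
[[317.11372699 227.44485733]]
```

View pics/w2.png

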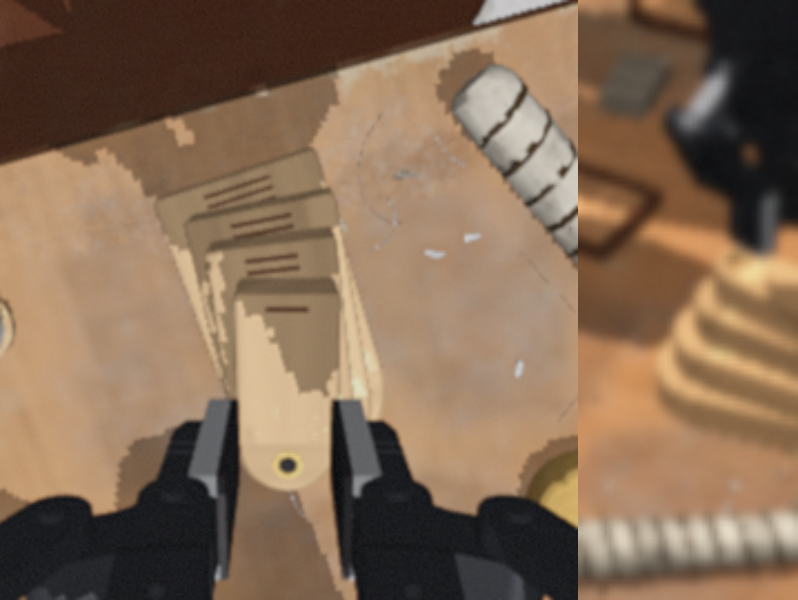

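The pads are at crop (238–332, 402–470) and still above block d, which is well aligned between them. The real tips are about 24 mm behind the stated TCP, so I need to go lower.

Request:
move_arm(
  rows=[
    [0, 0, 0, 0, 0, 0, 0.2],
    [0, 0, 0, 0, 0, 0, 0.2],
    [0, 0, 0, 0, 0, 0, 0.2],
    [0, 0, 1.5, 0, 0, 0, 0.2],
    [0, 0, 1.4, 0, 0, 0, 0.2],
    [0, 0, 0, 0, 0, 0, 0.2],
    [0, 0, 0, 0, 0, 0, -0.5],
    [0, 0, 0, 0, 0, 0, -0.5],
    [0, 0, 0, 0, 0, 0, -0.5],
    [0, 0, 0, 0, 0, 0, -0.5],
    [0, 0, 0, 0, 0, 0, -0.5],
  ],
)

```text
time: 4.47
tool_pos: [0.4713, 0.3723, 0.0539]
tool_rot: [0.0, 0.13, 0.992, 0.0]
contact_force: [0.1, 0.8, 0.3]
gripper_width: 0.303
grasp_force: 59.0
```

Request:
move_arm(
  rows=[
    [0, 0, 0, 0, 0, 0, 0.2],
    [0, 0, 0, 0, 0, 0, 0.2],
    [0, 0, 0, 0, 0, 0, 0.2],
    [0, 0, 0.6, 0, 0, 0, 0.2],
    [0, 0, 0.5, 0, 0, 0, 0.2],
    [0, 0, 0, 0, 0, 0, 0.2],
    [0, 0, 0, 0, 0, 0, -1],
    [0, 0, 0, 0, 0, 0, -1],
    [0, 0, 0, 0, 0, 0, -1],
    [0, 0, 0, 0, 0, 0, -1],
    [0, 0, 0, 0, 0, 0, -1],
  ],
)

```text
time: 5.38
tool_pos: [0.471, 0.3721, 0.0423]
tool_rot: [0.0, 0.13, 0.992, 0.0]
contact_force: [0.8, 0.1, -0.2]
gripper_width: 0.312
grasp_force: 60.2
```

```bash
python3 - <<'E'
from h import *
from plant import manip
go(.645,.062,.10,-.011,manip.state())
f=pickle.load(open("top0.pkl","rb"));print(unproj(f,(410,115),0),unproj(f,(442,118),0))
E
```

```text
turn az -14.28 deg shift cm [-17.75 -30.82  -5.78] | tool tilt [ 0.  0. -1.] cur yaw 165.09
[0.84040567 0.02603763 0.        ] [ 0.83185598 -0.07577264  0.        ]
```

Request:
move_arm(
  rows=[
    [0, 0, -1.5, 0, 0, 0, -1],
    [0, 0, -2.2, 0, 0, 0, -1],
    [0, 0, -2.1, 0, 0, -4.8, -1],
    [0, 0, 0, 0, 0, -4.8, -1],
    [0, 0, 0, 0, 0, -4.7, -1],
    [-0.75, -1.3, 0, 0, 0, 0, -1],
    [-1.6, -2.8, 0, 0, 0, 0, -1],
    [-1.6, -2.8, 0, 0, 0, 0, -1],
    [-1.6, -2.8, 0, 0, 0, 0, -1],
    [-1.6, -2.8, 0, 0, 0, 0, -1],
    [-1.6, -2.8, 0, 0, 0, 0, -1],
    [-1.6, -2.8, 0, 0, 0, 0, -1],
    [-1.6, -2.8, 0, 0, 0, 0, -1],
    [-1.6, -2.8, 0, 0, 0, 0, -1],
    [-1.6, -2.8, 0, 0, 0, 0, -1],
    [-1.6, -2.8, 0, 0, 0, 0, -1],
    [-1, -1.5, 0, 0, 0, 0, -1],
    [0, 0, 0, 0, 0, 0, -1],
    [0, 0, 0, 0, 0, 0, -1],
  ],
)

```text
time: 6.97
tool_pos: [0.6452, 0.0619, 0.1]
tool_rot: [-0.0, 0.006, 1.0, 0.0]
contact_force: [0.4, -0.6, -0.9]
gripper_width: 0.312
grasp_force: 60.3
```

```bash
python3 - <<'E'
from h import *
from plant import manip
f=manip.grab_frame("wrist");t=manip.grab_frame("top");pickle.dump((f,t),open("w3.pkl","wb"))
s=manip.state();print(s["gripper_width"],s["tool_pos"])
q,v=fit_tray(f,'d',(.661,.062,-.011));print(q,v)
for k,p in dict(a=(.498,.158,.094),b=(.501,-.038,-.168)).items(): print(k,*[np.round(v,4) for v in fit_tray(f,k,p)])
go(.645,.062,.10,-.011,s)
x,y,z=s["tool_pos"]
# held block expected
it=[('d',(x+.0157,y,-.011),.118-.1+z+.02,(0,0,255),0),('d',q,.009,(0,255,0),.0095)]
draw(f,it,(230,60,410,330),2.2,"pics/w3.png")
E
```

```text
0.3137620029912859 [0.644522   0.06335688 0.09987736]
[ 0.6601856   0.06004877 -0.00405183] -35.57647705078125
a [ 0.4982  0.1565 -0.1119] -19.7665
b [ 0.5039 -0.0327 -0.1373] -21.8752
turn az 0.08 deg shift cm [-0.05 -0.14 -0.01] | tool tilt [-0.001  0.001 -1.   ] cur yaw 179.44
```

View pics/w3.png

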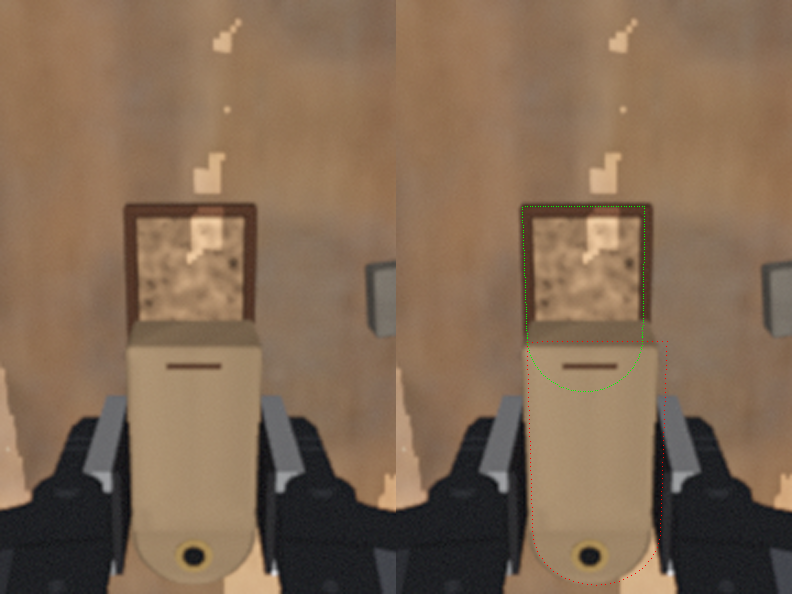

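Block d is held straight, matching the model, with its heel edge at crop (194,345). The tray's heel rim is centred at (190,205), so I need about 1.3 mm of sideways correction before lowering.

Request:
move_arm(
  rows=[
    [0, -0.13, 2.5, 0, 0, 0, -1],
    [0, 0, 3, 0, 0, 0, -1],
    [0, 0, 2.5, 0, 0, 0, -1],
    [0, 0, 1.5, 0, 0, 0, -1],
    [0, 0, 0.8, 0, 0, 0, -1],
    [0, 0, 0.4, 0, 0, 0, -1],
    [0, 0, 0, 0, 0, 0, -1],
    [0, 0, 0, 0, 0, 0, -1],
  ],
)

```text
time: 7.73
tool_pos: [0.6463, 0.0612, -0.0053]
tool_rot: [0.001, 0.005, 1.0, -0.0]
contact_force: [0.0, 0.1, 0.2]
gripper_width: 0.308
grasp_force: 60.3
```

Request:
move_arm(
  rows=[
    [0, 0, 0.3, 0, 0, 0, -1],
    [0, 0, 0.2, 0, 0, 0, -1],
    [0, 0, 0.1, 0, 0, 0, -1],
    [0, 0, 0, 0, 0, 0, -1],
    [0, 0, 0, 0, 0, 0, -1],
  ],
)

```text
time: 8.15
tool_pos: [0.6452, 0.0609, -0.0126]
tool_rot: [0.0, 0.005, 1.0, -0.0]
contact_force: [-0.1, 0.3, -0.4]
gripper_width: 0.309
grasp_force: 60.3
```

Request:
move_arm(
  rows=[
    [0, 0, 0.1, 0, 0, 0, -1],
    [0, 0, 0, 0, 0, 0, -1],
    [0, 0, 0, 0, 0, 0, -0.1],
    [0, 0, 0, 0, 0, 0, -0.1],
    [0, 0, 0, 0, 0, 0, -0.1],
    [0, 0, 0, 0, 0, 0, -0.1],
  ],
)

```text
time: 8.65
tool_pos: [0.6452, 0.0607, -0.0141]
tool_rot: [0.0, 0.005, 1.0, -0.0]
contact_force: [2.8, -1.0, -4.4]
gripper_width: 0.373
grasp_force: 58.3
```

Request:
move_arm(
  rows=[
    [0, 0, 0, 0, 0, 0, -0.1],
    [0, 0, 0, 0, 0, 0, -0.1],
    [0, 0, 0, 0, 0, 0, -0.1],
  ],
)

```text
time: 8.9
tool_pos: [0.6452, 0.0607, -0.0141]
tool_rot: [0.0, 0.005, 1.0, -0.0]
contact_force: [3.2, -1.5, -5.6]
gripper_width: 0.374
grasp_force: 58.2
```

```bash
python3 - <<'E'
from h import *
from plant import manip
go(.473,.3735,.15,-.1,manip.state())
E
```

```text
turn az 5.12 deg shift cm [ 20.25  29.4  -16.42] | tool tilt [ 0. -0. -1.] cur yaw 179.39
```

The jaws opened against the tray rim, so the tips are inside the recess. I'll close slightly to a free gap, rise clear, then open.

Request:
move_arm(
  rows=[
    [0, 0, 0, 0, 0, 0, -0.32],
    [0, 0, 0, 0, 0, 0, -0.32],
    [0, 0, 0, 0, 0, 0, -0.32],
  ],
)

```text
time: 9.15
tool_pos: [0.6452, 0.0608, -0.0138]
tool_rot: [0.0, 0.005, 1.0, -0.0]
contact_force: [2.8, -1.5, -4.4]
gripper_width: 0.343
grasp_force: 4.3
```

Request:
move_arm(
  rows=[
    [0, 0, -0.3, 0, 0, 0, -0.32],
    [0, 0, -0.3, 0, 0, 0, -0.32],
    [0, 0, 0, 0, 0, 0, -0.32],
  ],
)

```text
time: 9.4
tool_pos: [0.6459, 0.0615, -0.0062]
tool_rot: [0.001, 0.005, 1.0, 0.0]
contact_force: [1.1, -0.1, -0.3]
gripper_width: 0.337
grasp_force: 0.0
```

Request:
move_arm(
  rows=[
    [0, 0, -2.5, 0, 0, 0, 0.4],
    [0, 0, -3, 0, 0, 0, 0.4],
    [0, 0, -3, 0, 0, 5.1, 0.4],
    [1.55, 2.3, -2, 0, 0, 0, 0.4],
    [1.7, 2.45, -2, 0, 0, 0, 0.4],
    [1.7, 2.45, -2, 0, 0, 0, 0.4],
    [1.7, 2.45, -2, 0, 0, 0, 0.4],
    [1.7, 2.45, -2, 0, 0, 0, 0.4],
    [1.7, 2.45, -2, 0, 0, 0, 0.4],
    [1.7, 2.45, -2, 0, 0, 0, 0.4],
    [1.7, 2.45, -1.5, 0, 0, 0, 0.4],
    [1.7, 2.45, 0, 0, 0, 0, 0.4],
    [1.7, 2.45, 0, 0, 0, 0, 0.4],
    [1.7, 2.45, 0, 0, 0, 0, 0.4],
    [1.7, 2.45, 0, 0, 0, 0, 0.4],
    [0, 0, 0, 0, 0, 0, 0.4],
    [0, 0, 0, 0, 0, 0, 0.4],
    [0, 0, 0, 0, 0, 0, 0.4],
  ],
)

```text
time: 10.9
tool_pos: [0.4727, 0.3721, 0.2328]
tool_rot: [0.0, 0.05, 0.999, 0.0]
contact_force: [0.3, -0.7, 0.8]
gripper_width: 0.695
grasp_force: 0.0
```

```bash
python3 - <<'E'
from h import *
from plant import manip
f=manip.grab_frame("wrist");t=manip.grab_frame("top");pickle.dump((f,t),open("w4.pkl","wb"))
s=manip.state();print(s["tool_pos"])
it=[]
for k,z,p,c in(('c',.06,(.4907,.3715,-.111),(0,0,255)),('b',.04,(.4958,.3718,-.059),(0,255,0)),('a',.02,(.4982,.373,.03),(255,0,0))):
    q,v=fit_block([f],k,z,p,(.006,.006,.07));print(k,np.round(q,4),v);it.append((k,q,z,c,0))
dt=fit_tray(t,'d',(.661,.062,-.011));print(dt)
q,v=fit_block([t],'d',.024,dt[0],(.009,.009,.1));print('d top',q,v)
u0=proj(f,[.455,.37,.03])[0].astype(int);x0,y0=max(u0[0]-55,0),max(u0[1]-75,0)
draw(f,it,(x0,y0,x0+110,y0+150),3.6,"pics/w4.png")
a=cv2.imread("pics/w4.png")
u0=proj(t,[.645,.06,.01])[0].astype(int)
b=cv2.resize(t["img"][u0[1]-25:u0[1]+25,u0[0]-17:u0[0]+17],None,fx=3.0,fy=3.0,interpolation=cv2.INTER_CUBIC)
a[:b.shape[0],:b.shape[1]]=b;cv2.imwrite("pics/w4.png",a[:,:800])
E
```

```text
[0.47317983 0.37141995 0.23251179]
c [ 0.4911  0.3705 -0.1612] -90.36844635009766
b [ 0.496   0.375  -0.1123] -79.7972412109375
a [0.4982 0.3732 0.031 ] -86.38088989257812
(array([ 0.66310914,  0.05919504, -0.01138582]), np.float64(-55.39543533325195))
d top [0.66454041 0.05967317 0.05420155] -138.96954345703125
```

View pics/w4.png

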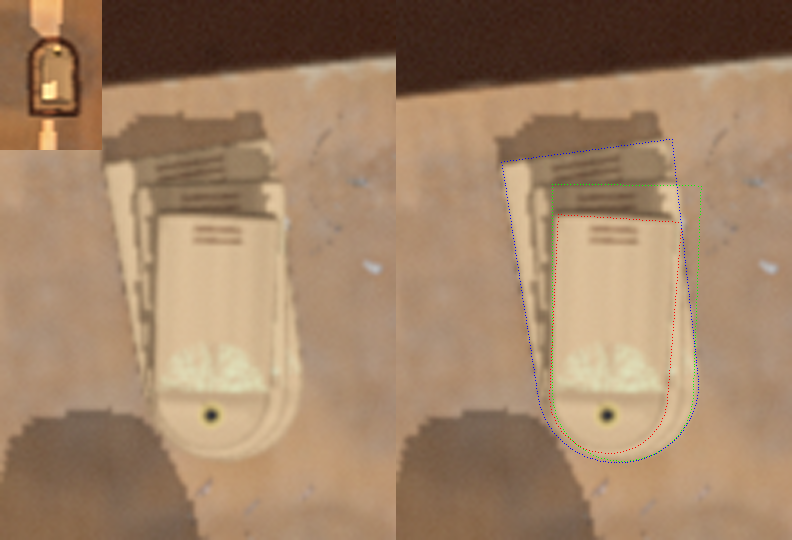

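The inset shows block d inside its tray. Block c is the top of the pile, with its heel at crop (157–280,216) and toe tip at (213,452), at yaw about -0.12.

Request:
move_arm(
  rows=[
    [0.1, 0.15, 3, 0, 0, 1.1, 0.2],
    [0, 0, 3.5, 0, 0, 0, 0.2],
    [0, 0, 3.5, 0, 0, 0, 0.2],
    [0, 0, 3.5, 0, 0, 0, 0.2],
    [0, 0, 3.5, 0, 0, 0, 0.2],
    [0, 0, 2, 0, 0, 0, 0.2],
    [0, 0, 1.2, 0, 0, 0, 0.2],
    [0, 0, 0, 0, 0, 0, 0.2],
    [0, 0, 0, 0, 0, 0, 0.2],
  ],
)

```text
time: 11.75
tool_pos: [0.4726, 0.3733, 0.0307]
tool_rot: [0.0, 0.06, 0.998, 0.0]
contact_force: [0.9, -0.5, 0.7]
gripper_width: 0.601
grasp_force: 0.0
```

Request:
move_arm(
  rows=[
    [0, 0, 0.45, 0, 0, 0, 0.2],
    [0, 0, 0, 0, 0, 0, 0.2],
    [0, 0, 0, 0, 0, 0, -1],
    [0, 0, 0, 0, 0, 0, -1],
    [0, 0, 0, 0, 0, 0, -1],
    [0, 0, 0, 0, 0, 0, -1],
    [0, 0, 0, 0, 0, 0, -1],
  ],
)

```text
time: 12.33
tool_pos: [0.4731, 0.3745, 0.0276]
tool_rot: [0.001, 0.059, 0.998, 0.001]
contact_force: [-0.3, -0.6, 6.2]
gripper_width: 0.422
grasp_force: 61.8
```

```bash
python3 - <<'E'
from h import *
from plant import manip
s=manip.state();print(s["tool_pos"],s["gripper_width"],s["grasp_force"])
f,t=pickle.load(open("w4.pkl","rb"))
for k,p in dict(a=(.498,.158,.094),b=(.501,-.038,-.168),c=(.658,.262,-.117)).items():
    print(k,*[np.round(fit_tray(F,k,p)[0],4) for F in (f,t)])
go(.657-.0187,.264+.0187*.115,.09,-.115,s)
E
```

```text
[0.47310132 0.37450753 0.02762361] 0.42204044149957265 61.78536772727966
a [0.4966 0.1639 0.0926] [0.498  0.1582 0.096 ]
b [ 0.5006 -0.0302 -0.193 ] [ 0.5015 -0.0377 -0.1645]
c [ 0.6544  0.266  -0.1053] [ 0.6577  0.2619 -0.1196]
turn az -0.21 deg shift cm [-17.67  -8.86  -6.21] | tool tilt [ 0.003  0.002 -1.   ] cur yaw 173.20
```

Request:
move_arm(
  rows=[
    [0, 0, -0.8, 0, 0, 0, -1],
    [0, 0, -2, 0, 0, 0, -1],
    [0, 0, -3, 0, 0, 0, -1],
    [0, 0, -0.4, 0, 0, -0.2, -1],
    [-1.5, -0.75, 0, 0, 0, 0, -1],
    [-2.5, -1.25, 0, 0, 0, 0, -1],
    [-2.8, -1.4, 0, 0, 0, 0, -1],
    [-2.8, -1.4, 0, 0, 0, 0, -1],
    [-2.8, -1.4, 0, 0, 0, 0, -1],
    [-2.8, -1.4, 0, 0, 0, 0, -1],
    [-1.7, -0.85, 0, 0, 0, 0, -1],
    [-0.8, -0.4, 0, 0, 0, 0, -1],
    [0, 0, 0, 0, 0, 0, -1],
    [0, 0, 0, 0, 0, 0, -1],
    [0, 0, 0, 0, 0, 0, -1],
  ],
)

```text
time: 13.58
tool_pos: [0.6362, 0.2663, 0.0873]
tool_rot: [-0.001, 0.057, 0.998, 0.0]
contact_force: [-0.8, 0.1, 0.0]
gripper_width: 0.425
grasp_force: 61.1
```

```bash
cat > look.py <<'E'
import sys
from h import *
from plant import manip
# held block k, tray guess, nominal TCP-to-block-bottom dz, tool-to-block offset
k,tx,ty,ta,dz,off=sys.argv[1],*map(float,sys.argv[2:7])
f=manip.grab_frame("wrist");s=manip.state();T=s["tool_pos"];q=s["tool_rot"]
M=Ro.from_quat([q[1],q[2],q[3],q[0]]).as_matrix();yaw=np.arctan2(-M[1,0],-M[0,0])
b0=(T[0]+off*np.cos(yaw),T[1]+off*np.sin(yaw),yaw)
print("T",T,"w",s["gripper_width"],"F",s["contact_force"])
b,v=fit_block([f],k,T[2]+dz+.02,b0,(.008,.005,.08));print("expected",np.round(b0,4),"seen",np.round(b,4),round(v))
t,v=fit_tray(f,k,(tx,ty,ta));print("tray",np.round(t,4),round(v,1))
draw(f,[(k,b,T[2]+dz+.02,(0,0,255),0),(k,t,.009,(0,255,0),.0095)],(225,40,415,330),2.05,"pics/look_%s.png"%k)
pickle.dump((f,s),open("look_%s.pkl"%k,"wb"))
E
python3 look.py c .656 .264 -.115 .0124 .0185
```

```text
T [0.63621223 0.26638935 0.08743283] w 0.4260969725168336 F [-0.78171382 -0.43559375 -0.06566335]
expected [ 0.6546  0.2643 -0.1139] seen [ 0.6534  0.2645 -0.1107] -81
tray [ 0.6564  0.261  -0.1687] -23.7
```

```bash
cat >> h.py <<'E'
def fit_heel(f,k,p0,cut):
    g=f["img"].astype(np.float32).mean(2);r,h=R[k];r+=.007;h+=.007
    A,B,C=[P[P[:,0]<-cut] for P in(outline(r,h,.0025),outline(r,h,-.003),outline(r,h,.009))]
    def cost(p):
        a,b,c=[sample(g,proj(f,place(P,p,z))) for P,z in((A,.009),(B,.004),(C,0.))]
        return float(a.mean()-.5*np.clip(b,0,140).mean()-.5*np.clip(c,0,140).mean())
    q=differential_evolution(cost,[(a-b,a+b) for a,b in zip(p0,(.01,.01,.06))],seed=1);return q.x,q.fun
E
python3 - <<'E'
from h import *
f,s=pickle.load(open("look_c.pkl","rb"))
for cut in(.02,.03,.04):print(cut,fit_heel(f,'c',(.656,.264,-.113),cut))
E
```

```text
0.02 (array([ 0.65618503,  0.26550227, -0.11557026]), np.float64(-47.30237579345703))
0.03 (array([ 0.65601906,  0.26591981, -0.1095075 ]), np.float64(-55.735443115234375))
0.04 (array([ 0.65879703,  0.26609208, -0.10191585]), np.float64(-64.54942321777344))
```

Request:
move_arm(
  rows=[
    [-0.23, 0.15, 2.5, 0, 0, 0, -1],
    [0, 0, 3, 0, 0, 0, -1],
    [0, 0, 2, 0, 0, 0, -1],
    [0, 0, 1, 0, 0, 0, -1],
    [0, 0, 0.5, 0, 0, 0, -1],
    [0, 0, 0.2, 0, 0, 0, -1],
    [0, 0, 0, 0, 0, 0, -1],
    [0, 0, 0, 0, 0, 0, -1],
  ],
)

```text
time: 14.3
tool_pos: [0.6412, 0.2672, -0.0024]
tool_rot: [0.001, 0.057, 0.998, 0.001]
contact_force: [0.5, 0.5, 0.2]
gripper_width: 0.425
grasp_force: 61.1
```

Request:
move_arm(
  rows=[
    [0, 0, 0.2, 0, 0, 0, -1],
    [0, 0, 0.15, 0, 0, 0, -1],
    [0, 0, 0.1, 0, 0, 0, -1],
    [0, 0, 0, 0, 0, 0, -1],
    [0, 0, 0, 0, 0, 0, -1],
  ],
)

```text
time: 14.72
tool_pos: [0.6404, 0.2667, -0.0083]
tool_rot: [0.0, 0.058, 0.998, 0.0]
contact_force: [-0.1, -0.0, 1.5]
gripper_width: 0.423
grasp_force: 61.2
```

Request:
move_arm(
  rows=[
    [0.15, 0, -0.15, 0, 0, 0, -1],
    [0, 0, 0.15, 0, 0, 0, -1],
    [0, 0, 0, 0, 0, 0, -1],
    [0, 0, 0, 0, 0, 0, 0],
    [0, 0, 0, 0, 0, 0, 0],
    [0, 0, 0, 0, 0, 0, 0],
    [0, 0, 0, 0, 0, 0, 0],
  ],
)

```text
time: 15.3
tool_pos: [0.6382, 0.2667, -0.0092]
tool_rot: [-0.0, 0.058, 0.998, -0.0]
contact_force: [0.4, -0.4, 0.2]
gripper_width: 0.498
grasp_force: 0.0
```

Request:
move_arm(
  rows=[
    [0, 0, -1.5, 0, 0, 0, 0],
    [0, 0, -2.5, 0, 0, 0, 0.5],
    [0, 0, -3, 0, 0, 0, 0.5],
    [0.9, 0.4, -3, 0, 0, 0, 0.5],
    [2.4, 1.2, -3, 0, 0, 0, 0.5],
    [2.4, 1.2, -3, 0, 0, 0, 0.5],
    [2.4, 1.2, -3, 0, 0, 0, 0.5],
    [2.4, 1.2, -3, 0, 0, 0, 0.5],
    [2.4, 1.2, -2, 0, 0, 0, 0.5],
    [2.4, 1.2, 0, 0, 0, 0, 0.5],
    [2.2, 1.1, 0, 0, 0, 0, 0.5],
    [0, 0, 0, 0, 0, 0, 0.5],
    [0, 0, 0, 0, 0, 0, 0.5],
    [0, 0, 0, 0, 0, 0, 0.5],
  ],
)

```text
time: 16.47
tool_pos: [0.4749, 0.3732, 0.2318]
tool_rot: [0.0, 0.058, 0.998, 0.0]
contact_force: [0.0, -0.3, -0.5]
gripper_width: 0.754
grasp_force: 0.0
```

```bash
python3 - <<'E'
from h import *
from plant import manip
f=manip.grab_frame("wrist");t=manip.grab_frame("top");pickle.dump((f,t),open("w5.pkl","wb"))
s=manip.state();print(s["tool_pos"])
it=[]
for k,z,p,c in(('b',.04,(.495,.372,-.06),(0,0,255)),('a',.02,(.4982,.373,.03),(255,0,0))):
    q,v=fit_block([f],k,z,p,(.008,.006,.07));print(k,np.round(q,4),v);it.append((k,q,z,c,0))
print('c in tray, top',fit_block([t],'c',.024,(.6577,.2619,-.12),(.009,.009,.1)))
u0=proj(f,[.455,.37,.03])[0].astype(int);x0,y0=max(u0[0]-55,0),max(u0[1]-75,0)
draw(f,it,(x0,y0,x0+110,y0+150),3.6,"pics/w5.png")
a=cv2.imread("pics/w5.png")
u0=proj(t,[.64,.26,.01])[0].astype(int)
b=cv2.resize(t["img"][u0[1]-25:u0[1]+25,u0[0]-17:u0[0]+17],None,fx=3.0,fy=3.0,interpolation=cv2.INTER_CUBIC)
a[:b.shape[0],:b.shape[1]]=b;cv2.imwrite("pics/w5.png",a[:,:800])
E
```

```text
[0.47534591 0.37273748 0.23124535]
b [0.4962 0.3749 0.0059] -93.14336395263672
a [0.4979 0.3734 0.039 ] -91.0195083618164
c in tray, top (array([ 0.6612549 ,  0.25290074, -0.0204856 ]), np.float64(-135.01980590820312))
```

View pics/w5.png

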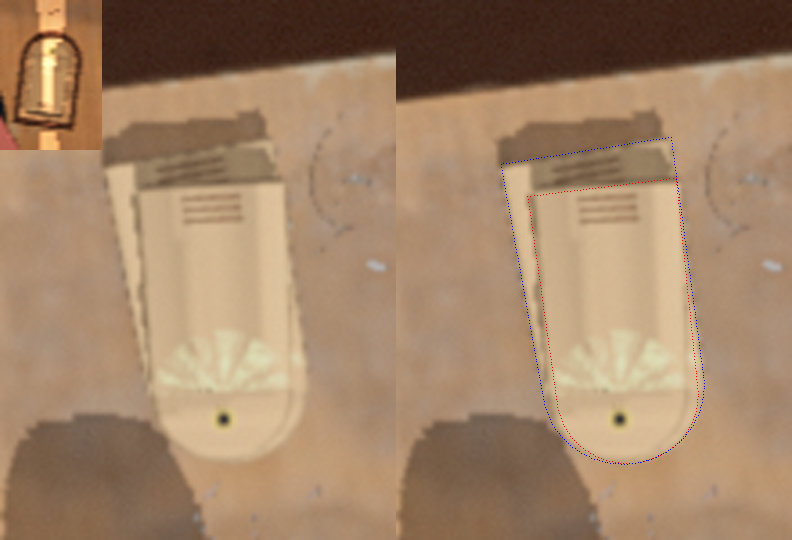

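Block c is seated in its tray (inset). Block b has its heel at crop (135,190)-(285,181) and its toe near (228,460), at yaw about -0.055, so I'll grasp it next.

Request:
move_arm(
  rows=[
    [0.25, 0.04, 3, 0, 0, -3.5, 0.5],
    [0, 0, 3.5, 0, 0, 0, 0.5],
    [0, 0, 3.5, 0, 0, 0, 0.5],
    [0, 0, 3.5, 0, 0, 0, 0.5],
    [0, 0, 3.5, 0, 0, 0, 0.5],
    [0, 0, 2.5, 0, 0, 0, 0.5],
    [0, 0, 1.6, 0, 0, 0, 0.5],
    [0, 0, 0.8, 0, 0, 0, 0.5],
    [0, 0, 0, 0, 0, 0, 0.5],
    [0, 0, 0, 0, 0, 0, 0.5],
  ],
)

```text
time: 17.4
tool_pos: [0.473, 0.3739, 0.0126]
tool_rot: [0.0, 0.028, 1.0, 0.0]
contact_force: [-0.6, 0.1, 0.1]
gripper_width: 0.749
grasp_force: 0.0
```

Request:
move_arm(
  rows=[
    [0, -0.05, 0.5, 0, 0, 0, 0.5],
    [0, 0, 0, 0, 0, 0, 0.5],
    [0, 0, 0, 0, 0, 0, -1],
    [0, 0, 0, 0, 0, 0, -1],
    [0, 0, 0, 0, 0, 0, -1],
    [0, 0, 0, 0, 0, 0, -1],
    [0, 0, 0, 0, 0, 0, -1],
  ],
)

```text
time: 17.98
tool_pos: [0.4732, 0.3742, 0.0087]
tool_rot: [0.001, 0.027, 1.0, 0.001]
contact_force: [-0.3, 0.0, 4.8]
gripper_width: 0.54
grasp_force: 62.1
```

```bash
python3 - <<'E'
from h import *
from plant import manip
s=manip.state();print(s["tool_pos"],s["gripper_width"],s["grasp_force"],s["contact_force"])
# tray b robot frame guess (.4998,-.035,-.165); go straight with z=.085
a=-.165;go(.4995-.023*np.cos(a),-.035-.023*np.sin(a),.085,a,s)
f,t=pickle.load(open("w5.pkl","rb"));print(fit_tray(t,'b',(.501,-.038,-.168)),fit_tray(f,'b',(.501,-.038,-.168)))
E
```

```text
[0.47319581 0.37421948 0.0087102 ] 0.5400690439442005 62.118308544158936 [-0.27971073  0.02929592  4.83423914]
turn az 6.36 deg shift cm [ -7.03 -39.92  -7.67] | tool tilt [ 0.002  0.001 -1.   ] cur yaw 176.90
(array([ 0.50147144, -0.03774137, -0.1644584 ]), np.float64(-56.58489990234375)) (array([ 0.50066566, -0.03037346, -0.19336391]), np.float64(-64.011474609375))
```

Request:
move_arm(
  rows=[
    [0, 0, -0.8, 0, 0, 0, -1],
    [0, 0, -2.4, 0, 0, 0, -1],
    [0, 0, -3, 0, 0, 0, -1],
    [0, 0, -1.5, 0, 0, 3.2, -1],
    [0, 0, 0, 0, 0, 3.2, -1],
    [-0.2, -1.2, 0, 0, 0, 0, -1],
    [-0.5, -2.7, 0, 0, 0, 0, -1],
    [-0.55, -3.2, 0, 0, 0, 0, -1],
    [-0.55, -3.2, 0, 0, 0, 0, -1],
    [-0.55, -3.2, 0, 0, 0, 0, -1],
    [-0.55, -3.2, 0, 0, 0, 0, -1],
    [-0.55, -3.2, 0, 0, 0, 0, -1],
    [-0.55, -3.2, 0, 0, 0, 0, -1],
    [-0.55, -3.2, 0, 0, 0, 0, -1],
    [-0.55, -3.2, 0, 0, 0, 0, -1],
    [-0.55, -3.2, 0, 0, 0, 0, -1],
    [-0.6, -3.1, 0, 0, 0, 0, -1],
    [-0.5, -2.7, 0, 0, 0, 0, -1],
    [-0.3, -1.4, 0, 0, 0, 0, -1],
    [0, 0, 0, 0, 0, 0, -1],
  ],
)

```text
time: 19.65
tool_pos: [0.4745, -0.0343, 0.0832]
tool_rot: [-0.001, 0.084, 0.996, -0.0]
contact_force: [-0.9, 1.1, -0.4]
gripper_width: 0.541
grasp_force: 61.8
```

Request:
move_arm(
  rows=[
    [0, 0, 0, 0, 0, 0, -1],
    [0, 0, 0, 0, 0, 0, -1],
    [0, 0, 0, 0, 0, 0, -1],
  ],
)

```text
time: 19.9
tool_pos: [0.4752, -0.0307, 0.0837]
tool_rot: [-0.001, 0.082, 0.997, 0.0]
contact_force: [0.1, 0.2, -0.8]
gripper_width: 0.542
grasp_force: 61.8
```

```bash
python3 look.py b .500 -.035 -.165 .0115 .0222; python3 - <<'E'
from h import *
f,s=pickle.load(open("look_b.pkl","rb"))
for cut in(.02,.03,.04):print(cut,fit_heel(f,'b',(.500,-.035,-.165),cut))
E
```

```text
T [ 0.47542833 -0.03070404  0.08382987] w 0.5387752040663937 F [ 0.98916328  0.31877196 -1.13284677]
expected [ 0.4973 -0.0343 -0.1642] seen [ 0.4947 -0.0339 -0.1669] -117
tray [ 0.5004 -0.0332 -0.128 ] -10.0
0.02 (array([ 0.50002781, -0.03497078, -0.14093765]), -35.214447021484375)
0.03 (array([ 0.49990671, -0.03601043, -0.13824191]), np.float64(-40.020118713378906))
0.04 (array([ 0.49978282, -0.03621084, -0.14261074]), np.float64(-46.12004089355469))
```

Request:
move_arm(
  rows=[
    [-0.4, -0.08, 2.5, 0, 0, -0.6, -1],
    [0, 0, 3, 0, 0, 0, -1],
    [0, 0, 1.7, 0, 0, 0, -1],
    [0, 0, 0.8, 0, 0, 0, -1],
    [0, 0, 0.4, 0, 0, 0, -1],
    [0, 0, 0.3, 0, 0, 0, -1],
    [0, 0, 0, 0, 0, 0, -1],
    [0, 0, 0, 0, 0, 0, -1],
    [0, 0, 0, 0, 0, 0, -1],
  ],
)

```text
time: 20.7
tool_pos: [0.4808, -0.0332, -0.0015]
tool_rot: [0.001, 0.078, 0.997, -0.0]
contact_force: [-0.2, 0.2, -0.9]
gripper_width: 0.543
grasp_force: 61.8
```

Request:
move_arm(
  rows=[
    [0.1, 0.1, 0.2, 0, 0, 0, -1],
    [0, 0, 0.2, 0, 0, 0, -1],
    [0, 0, 0.1, 0, 0, 0, -1],
    [0, 0, 0, 0, 0, 0, -1],
    [0, 0, 0, 0, 0, 0, -1],
  ],
)

```text
time: 21.12
tool_pos: [0.479, -0.0319, -0.0073]
tool_rot: [0.0, 0.078, 0.997, 0.0]
contact_force: [-2.6, 0.8, 4.7]
gripper_width: 0.539
grasp_force: 62.3
```

Request:
move_arm(
  rows=[
    [0, 0, 0, 0, 0, 0, 0.25],
    [0, 0, 0, 0, 0, 0, 0.25],
    [0, 0, 0, 0, 0, 0, 0.25],
    [0, 0, 0, 0, 0, 0, 0.25],
  ],
)

```text
time: 21.45
tool_pos: [0.4787, -0.0319, -0.008]
tool_rot: [-0.0, 0.078, 0.997, 0.0]
contact_force: [0.1, 0.6, 0.2]
gripper_width: 0.624
grasp_force: 0.0
```

```bash
python3 - <<'E'
from h import *
from plant import manip
s=manip.state()
# a at (.498,.373,.033) -> middle
go(.498-.027,.373-.027*.033,.15,.033,s)
E
```

```text
turn az -10.80 deg shift cm [ -0.56  40.4  -15.8 ] | tool tilt [-0.  0. -1.] cur yaw 171.10
```

Request:
move_arm(
  rows=[
    [0, 0, -1.5, 0, 0, 0, 0.25],
    [0, 0, -3, 0, 0, 0, 0.25],
    [0, 0, -3.8, 0, 0, 0, 0.6],
    [0, 0, -4, 0, 0, -5.4, 0.8],
    [0, 0.8, -4, 0, 0, -5.4, 0.8],
    [0, 2, -3.5, 0, 0, 0, 0.8],
    [0, 3.2, -1.5, 0, 0, 0, 0.8],
    [-0.1, 3.2, 0, 0, 0, 0, 0.8],
    [-0.1, 3.2, 0, 0, 0, 0, 0.8],
    [-0.1, 3.2, 0, 0, 0, 0, 0.8],
    [-0.1, 3.2, 0, 0, 0, 0, 0.8],
    [0, 3.2, 0, 0, 0, 0, 0.8],
    [0, 3.2, 0, 0, 0, 0, 0.8],
    [0, 3.2, 0, 0, 0, 0, 0.8],
    [0, 3.2, 0, 0, 0, 0, 0.8],
    [0, 3.2, 0, 0, 0, 0, 0.8],
    [0, 3.2, 0, 0, 0, 0, 0.8],
    [0, 2, 0, 0, 0, 0, 0.8],
    [0, 0.4, 0, 0, 0, 0, 0.8],
    [0, 0, 0, 0, 0, 0, 0.8],
  ],
)

```text
time: 23.12
tool_pos: [0.4698, 0.3728, 0.2047]
tool_rot: [-0.0, -0.018, 1.0, -0.0]
contact_force: [-0.6, -0.2, -1.8]
gripper_width: 0.896
grasp_force: 0.0
```

Request:
move_arm(
  rows=[
    [0, 0, 0, 0, 0, 0, 0.8],
    [0, 0, 0, 0, 0, 0, 0.8],
    [0, 0, 0, 0, 0, 0, 0.8],
  ],
)

```text
time: 23.37
tool_pos: [0.4705, 0.3709, 0.2053]
tool_rot: [0.0, -0.016, 1.0, -0.0]
contact_force: [-0.5, -0.3, -0.0]
gripper_width: 0.899
grasp_force: 0.0
```

```bash
python3 - <<'E'
from h import *
from plant import manip
f=manip.grab_frame("wrist");t=manip.grab_frame("top");pickle.dump((f,t),open("w6.pkl","wb"))
s=manip.state();print(s["tool_pos"])
q,v=fit_block([f],'a',.02,(.498,.373,.03),(.008,.008,.08));print('a',np.round(q,4),v)
print('b in tray, top',fit_block([t],'b',.024,(.5015,-.037,-.16),(.008,.007,.1)))
go(q[0]-.027*np.cos(q[2]),q[1]-.027*np.sin(q[2]),0,q[2],s)
E
```

```text
[0.47049887 0.37104815 0.20531911]
a [0.4982 0.3735 0.0377] -104.82992553710938
b in tray, top (array([ 0.50393739, -0.03838655, -0.13835766]), np.float64(-149.61358642578125))
turn az -0.35 deg shift cm [-0.07  0.14 20.53] | tool tilt [ 0. -0. -1.] cur yaw -178.18
```

Request:
move_arm(
  rows=[
    [-0.07, 0.14, 3, 0, 0, -0.35, 0.8],
    [0, 0, 3.5, 0, 0, 0, 0.8],
    [0, 0, 3.5, 0, 0, 0, 0.8],
    [0, 0, 3.5, 0, 0, 0, 0.8],
    [0, 0, 3, 0, 0, 0, 0.8],
    [0, 0, 2.3, 0, 0, 0, 0.8],
    [0, 0, 1.5, 0, 0, 0, 0.8],
    [0, 0, 0.9, 0, 0, 0, 0.8],
    [0, 0, 0, 0, 0, 0, 0.8],
    [0, 0, 0, 0, 0, 0, 0.8],
  ],
)

```text
time: 24.3
tool_pos: [0.4712, 0.3733, -0.0064]
tool_rot: [0.0, -0.019, 1.0, 0.0]
contact_force: [0.5, 0.4, 0.1]
gripper_width: 0.9
grasp_force: 0.0
```

Request:
move_arm(
  rows=[
    [0, 0, 0.6, 0, 0, 0, 0.8],
    [0, 0, 0, 0, 0, 0, 0.8],
    [0, 0, 0, 0, 0, 0, -1],
    [0, 0, 0, 0, 0, 0, -1],
    [0, 0, 0, 0, 0, 0, -1],
    [0, 0, 0, 0, 0, 0, -1],
    [0, 0, 0, 0, 0, 0, -1],
  ],
)

```text
time: 24.88
tool_pos: [0.4718, 0.3741, -0.0114]
tool_rot: [0.001, -0.02, 1.0, 0.001]
contact_force: [-0.3, 0.6, 5.3]
gripper_width: 0.658
grasp_force: 64.5
```

```bash
python3 - <<'E'
from h import *
from plant import manip
s=manip.state();print(s["tool_pos"],s["gripper_width"],s["grasp_force"],s["contact_force"])
f,t=pickle.load(open("w6.pkl","rb"));print(fit_tray(t,'a',(.498,.16,.094)),fit_tray(f,'a',(.498,.16,.094)))
a=.093;go(.4965-.0268*np.cos(a),.160-.0268*np.sin(a),.085,a,s)
E
```

```text
[ 0.47184935  0.37407661 -0.0114226 ] 0.6579557533074113 64.52938914299011 [-0.30489571  0.61346571  5.28289881]
(array([0.49786388, 0.15815749, 0.09358544]), np.float64(-48.395042419433594)) (array([0.49611636, 0.16427406, 0.09423485]), -57.97178649902344)
turn az -3.08 deg shift cm [  2.19 -21.53  -9.67] | tool tilt [ 0.002  0.001 -1.   ] cur yaw -177.75
```

Request:
move_arm(
  rows=[
    [0, 0, -0.8, 0, 0, 0, -1],
    [0, 0, -2.4, 0, 0, 0, -1],
    [0, 0, -3, 0, 0, 0, -1],
    [0, 0, -2.5, 0, 0, 0, -1],
    [0, 0, -0.9, 0, 0, -3.1, -1],
    [0.1, -1, 0, 0, 0, 0, -1],
    [0.25, -2.5, 0, 0, 0, 0, -1],
    [0.3, -3, 0, 0, 0, 0, -1],
    [0.3, -3, 0, 0, 0, 0, -1],
    [0.3, -3, 0, 0, 0, 0, -1],
    [0.3, -3, 0, 0, 0, 0, -1],
    [0.3, -3, 0, 0, 0, 0, -1],
    [0.24, -2, 0, 0, 0, 0, -1],
    [0.1, -1, 0, 0, 0, 0, -1],
    [0, 0, 0, 0, 0, 0, -1],
    [0, 0, 0, 0, 0, 0, -1],
    [0, 0, 0, 0, 0, 0, -1],
    [0, 0, 0, 0, 0, 0, -1],
  ],
)

```text
time: 26.38
tool_pos: [0.4689, 0.1583, 0.083]
tool_rot: [-0.0, -0.047, 0.999, 0.0]
contact_force: [0.2, 0.3, -1.8]
gripper_width: 0.653
grasp_force: 63.9
```

```bash
python3 look.py a .4965 .160 .093 .0114 .0265; python3 - <<'E'
from h import *
f,s=pickle.load(open("look_a.pkl","rb"))
for cut in(.02,.03,.045):print(cut,fit_heel(f,'a',(.497,.160,.093),cut))
E
```

```text
T [0.4690015  0.1582603  0.08309195] w 0.6555913545144282 F [-0.60413826  0.5777019  -0.411654  ]
expected [0.4954 0.1608 0.0946] seen [0.4935 0.1609 0.1009] -103
tray [0.4966 0.1611 0.0945] -4.5
0.02 (array([0.49874182, 0.15939385, 0.07881535]), np.float64(-29.930450439453125))
0.03 (array([0.49870868, 0.16056779, 0.08749026]), np.float64(-33.03385543823242))
0.045 (array([0.49878268, 0.16116851, 0.09253722]), np.float64(-38.9917106628418))
```

Request:
move_arm(
  rows=[
    [-0.28, -0.03, 2.5, 0, 0, 0, -1],
    [0, 0, 3, 0, 0, 0, -1],
    [0, 0, 1.7, 0, 0, 0, -1],
    [0, 0, 0.8, 0, 0, 0, -1],
    [0, 0, 0.4, 0, 0, 0, -1],
    [0, 0, 0.2, 0, 0, 0, -1],
    [0, 0, 0, 0, 0, 0, -1],
    [0, 0, 0, 0, 0, 0, -1],
    [0, 0, 0, 0, 0, 0, -1],
  ],
)

```text
time: 27.18
tool_pos: [0.4731, 0.1575, -0.0014]
tool_rot: [0.001, -0.047, 0.999, 0.0]
contact_force: [0.4, -1.3, -0.4]
gripper_width: 0.655
grasp_force: 63.9
```

Request:
move_arm(
  rows=[
    [0, 0, 0.2, 0, 0, 0, -1],
    [0, 0, 0.2, 0, 0, 0, -1],
    [0, 0, 0.05, 0, 0, 0, -1],
    [0, 0, 0, 0, 0, 0, -1],
    [0, 0, 0, 0, 0, 0, -1],
  ],
)

```text
time: 27.6
tool_pos: [0.4719, 0.1572, -0.0073]
tool_rot: [-0.0, -0.047, 0.999, -0.0]
contact_force: [0.3, -0.5, -1.1]
gripper_width: 0.653
grasp_force: 63.9
```

Request:
move_arm(
  rows=[
    [0, 0, 0.1, 0, 0, 0, -1],
    [0, 0, 0, 0, 0, 0, -1],
    [0, 0, 0, 0, 0, 0, 0.5],
    [0, 0, 0, 0, 0, 0, 0.5],
    [0, 0, 0, 0, 0, 0, 0.5],
    [0, 0, 0, 0, 0, 0, 0.5],
  ],
)

```text
time: 28.1
tool_pos: [0.4719, 0.1573, -0.0084]
tool_rot: [-0.0, -0.047, 0.999, 0.0]
contact_force: [-0.3, -0.1, 0.7]
gripper_width: 0.75
grasp_force: 0.0
```

Released. I'll rise and move away for a final check.

Request:
move_arm(
  rows=[
    [0, 0, -1.5, 0, 0, 0, 0.5],
    [0, 0, -3, 0, 0, 0, 0.5],
    [0, 0, -3.8, 0, 0, 0, 0.5],
    [0, 0, -4, 0, 0, 0, 0.5],
    [0, 0, -4, 0, 0, 0, 0.5],
    [0, 0, -4, 0, 0, 0, 0.5],
    [0, 0, -4, 0, 0, 0, 0.5],
    [0, 0, -2, 0, 0, 0, 0.5],
    [0, 0, 0, 0, 0, 0, 0.5],
    [0, 0, 0, 0, 0, 0, 0.5],
    [0, 0, 0, 0, 0, 0, 0.5],
  ],
)

```text
time: 29.02
tool_pos: [0.4713, 0.1572, 0.2532]
tool_rot: [-0.001, -0.047, 0.999, -0.0]
contact_force: [-0.0, -0.8, -1.1]
gripper_width: 0.748
grasp_force: 0.0
```

```bash
python3 - <<'E'
from h import *
from plant import manip
f=manip.grab_frame("wrist");t=manip.grab_frame("side");print(manip.state()["tool_pos"])
a=cv2.resize(f["img"][80:380,20:620],None,fx=1.2,fy=1.2,interpolation=cv2.INTER_CUBIC)
b=cv2.resize(t["img"][140:230,270:430],None,fx=2.6,fy=2.6,interpolation=cv2.INTER_CUBIC)
im=np.zeros((360+234,720,3),np.uint8);im[:360]=a;im[360:594,:416]=b;cv2.imwrite("pics/fin.png",im)
E
```

```text
[0.47079813 0.15708109 0.25213763]
```

View pics/fin.png

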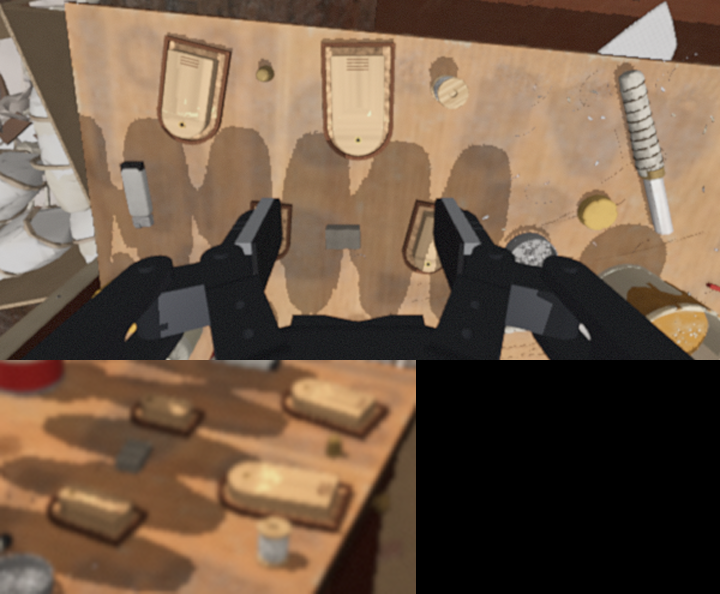

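The picture shows block b at (193,90), block a at (358,95), and, in the side view, d at (167,413) and c at (97,512), all lying flat inside their rims. The spool at (450,92) and thimble at (265,70) are still standing.

```bash
python3 -c "
from plant import manip
print(manip.job_done())"
```

```text
the job is handed in; nothing more can be done
None
```

All four blocks appear flat in their own trays with toes at the round ends, and the spool and thimble are still standing; the job was handed in at about 29 s, and no verdict was shown.

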